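Seat the weighed vial in its bore of the dry-block heater

ROBOT

A 7-joint arm with a two-finger parallel gripper is mounted at the origin on the work surface. World frame = base frame: x ahead of the robot, y to its left, z up, the work surface at z = 0. Lengths are in m, angles in rad, forces in N, time in s.
With the tool pointing down it reaches from about 0.4 to 0.875 m from the base axis. Payload 6.5 kg.
Tool frame: the origin (TCP) lies on the centre line of the jaws, within the pads' length; the fingertips stand 25 mm ahead of it and the grasp point (between the pads) lies 6 mm ahead of it; z points along the fingers, y is the line along which they close (so a half turn about z gives the same grasp; the last joint's range is limited). The gripper opens to 88 mm and grips with 3 to 60 N. Pads are 18 mm wide; open, the fingers measure 123 mm over their backs; the gripper's body (75 mm by 187 mm) begins 45 mm behind the grasp point.
Start: joints at [1.157, 0.536, -0.004, 1.538, 0.003, 1.067, -0.071], TCP at [0.222, -0.611, 0.264] pointing down, gripper open.
Joint ranges: [-2.7, 2.7], [-0.37, 2.16], [-1.27, 1.26], [0.24, 2.4], [-1.31, 4.45], [0.19, 1.91], [-2.76, 2.76]. Speed limits (rad/s): [2.39, 2.39, 3.14, 3.14, 3.14, 3.14, 3.14].

INTERFACE

Orientations are given as a unit quaternion [x, y, z, w].
In Python, from rig import manip, imaging gives the robot as it stands. The module is installed in compiled form; this text tells all that it offers.
- The arm moves only by the tool move_arm, never from a script. Its argument "commands" is one flat list of numbers, 7 for each row, row after row: the shift along the tool's x, y, z in parts of the range, where 1.0 means 0.5 m, then the turn, a rotation vector about the tool's x, y, z in a scale on which 1.0 is 180 degrees, then the opening, from 0 (shut) to 1 (fully open). A call has 1 to 20 rows; each row is the pose to reach, as a shift and turn from the pose commanded when the call began, along the tool's axes at that moment; what a row does not reach only later rows make up. A row lasts 1/8 s, in which the tool goes at most 62.5 mm and 10.7 degrees, less where a joint would pass 70% of its speed; a pose out of reach is approached as far as the arm can. Shift and turn numbers lie between -1 and 1, and a call with a number outside is refused. A call with a gripper value outside its range is refused whole. The fingers move at their own pace and stop on an object; "newtons" is the grip in N (left out, the last holds). Time passes only in rows, so rows that repeat a pose let the fingers close. It gives the time, the measured TCP pose, the force, the opening and the grip force at its end, in the units of the state.
- manip.read_state(): the state, without advancing time (a new reading comes with each control period).
- imaging.snapshot(name): name is "scene" or "side" or "wrist"; returns (picture, depth): 480x640x3 uint8, blue, green, red; 480x640 float32, m along the optical axis (not along the pixel's ray), 0 where there is no reading.
- imaging.camera_info(name): a dict with "intrinsics" (3x3 intrinsics, pixels), "k1" (the pictures are not rectified: a ray, as slopes to the right and down, at radius r is drawn at 1 + k1 r^2 times it, then the intrinsics apply), "rvec" (rotation vector, rad) and "tvec" (3), from world to camera coordinates, as OpenCV has them. Camera axes: x right, y down, z forward; pixel columns grow to the right and rows downward; lengths in m; the calibration is good to about 2 mm. A picture is of the moment at which its call begins: read the wrist's pose just before it. camera_info takes no time and is no camera call; for the wrist camera it gives the pose at the moment of the call.
- manip.job_done(): hands the job in; it is judged then, once.
The state is a dict: "time_s": time; "joint_positions": joint angles; "dq": joint speeds; "effort": joint torques, N m; "tool_pos": TCP position; "eef_rot": TCP orientation; "contact_force": force on the tool from outside, world axes, zero at the start; "torque": the same for the moment, N m; "opening": opening from 0.0 (shut) to 1.0 (fully open); "grasp_force": force on a finger pad.
Only numpy, scipy, OpenCV 4.12 (cv2) and the standard library are available. Lean on these libraries where they do the work, as an engineer would, in place of code of your own. Each camera call takes 0.05 s, during which the arm holds its last target. There are 200 camera calls.

TASK

Warm the vial that stands on the scale: lower it gently into the bore of the heater's block that it fits closely (not a looser one), until it stands on the bottom, let go of it, and then press the heater's START key. It is glass, so do not force it against the block or let it drop into the bore; leave the two vials in the rack and everything else on the bench where they are.

Things in the scene. Friction and masses are not known exactly. Their poses are not given: they have to be found in the camera images.
- heater: Dry-block heater (white), 226 mm deep (its x) by 210 mm wide (its y), fixed to the bench. Origin: centre of its underside; x points to its back, z up, yaw varies. The rear housing is 90 mm high and holds a loose lift-out aluminium block (74 x 156 mm, in a pocket 10 mm larger each way; its top 92 mm above the bench); the control deck in front is 58 mm high.
- pocket (a point): Middle of the heater's pocket, at the height of the block's top (92 mm above the bench). The block is loose in the pocket and lies up to 4 mm off this middle along the heater's x and along its y (not turned), differently each time: its real place is not in the state and must be found by feel or sight. A sideways push over 12 N slides it in the pocket.
- bore13 (a point): Bore for 13 mm ware, number 1 of 5 in the graded row: centre of its mouth if the block lay in the middle of the pocket; the real one is up to 4 mm off in x and in y. 14 mm wide, straight-walled, sharp-rimmed, flat floor 30 mm below the block's top. The row runs along the heater's y, this smallest bore at the +y end; centre distances 23.5, 27.5, 31.5, 35.5 mm.
- bore17 (a point): Bore for 17 mm ware, number 2 of 5 in the graded row: centre of its mouth if the block lay in the middle of the pocket; the real one is up to 4 mm off in x and in y. 18 mm wide, straight-walled, sharp-rimmed, flat floor 30 mm below the block's top.
- bore21 (a point): Bore for 21 mm ware, number 3 of 5 in the graded row: centre of its mouth if the block lay in the middle of the pocket; the real one is up to 4 mm off in x and in y. 22 mm wide, straight-walled, sharp-rimmed, flat floor 30 mm below the block's top.
- bore25 (a point): Bore for 25 mm ware, number 4 of 5 in the graded row: centre of its mouth if the block lay in the middle of the pocket; the real one is up to 4 mm off in x and in y. 26 mm wide, straight-walled, sharp-rimmed, flat floor 30 mm below the block's top.
- bore29 (a point): Bore for 29 mm ware, number 5 of 5 in the graded row: centre of its mouth if the block lay in the middle of the pocket; the real one is up to 4 mm off in x and in y. 30 mm wide, straight-walled, sharp-rimmed, flat floor 30 mm below the block's top.
- vial17: Flat-bottomed amber glass vial with a black screw cap, 17 mm in diameter over its whole height of 60 mm (cap of the same width, top 13 mm), flat foot with its edge broken by 0.5 mm, about 22 g. Origin: centre of its underside; z up along it. It stands either on the scale or in the rack: which one varies. In its own bore and fully down, 30 mm of it stands above the block.
- vial21: Flat-bottomed amber glass vial with a black screw cap, 21 mm in diameter over its whole height of 70 mm (cap of the same width, top 13 mm), flat foot with its edge broken by 0.5 mm, about 34 g. Origin: centre of its underside; z up along it. It stands either on the scale or in the rack: which one varies. In its own bore and fully down, 40 mm of it stands above the block.
- vial25: Flat-bottomed amber glass vial with a black screw cap, 25 mm in diameter over its whole height of 80 mm (cap of the same width, top 13 mm), flat foot with its edge broken by 0.5 mm, about 55 g. Origin: centre of its underside; z up along it. It stands either on the scale or in the rack: which one varies. In its own bore and fully down, 50 mm of it stands above the block.
- scale: Compact grey scale, 150 x 110 mm, 16 mm high, fixed; square steel pan 94 x 94 mm. Origin: underside, 8 mm in front of the pan's centre. One vial stands near the middle of the pan.
- pan (a point): Centre of the scale pan's upper face, 22 mm above the bench. The vial to be warmed stands within 20 mm of it in x and y.
- rack: White vial rack, 92 x 132 x 42 mm, fixed, with six bores 31 mm wide and 20 mm deep. The two vials that stay behind stand in it, their feet 22 mm above the bench. Origin: centre of its underside.
- start (a joint): START key of the heater, travel in m: 0 up, 0.005 fully down. A spring pushes it back: it starts to move at 1.4 N and is fully down at 4.9 N. It has worked once it is 3 mm down.
- start_top (a point): Centre of the upper face of the START key, a white key of 22 x 28 mm that stands 9 mm proud of the control deck (67 mm above the bench), on the -y half of the deck; the display on the other half is not touched. Moves with the key.
- slide_box: Loose blue box for slides, 85 x 130 x 32 mm, a bystander. Origin: centre of its underside.
- reagent: Loose amber reagent bottle with a white cap, 62 mm across, 130 mm high, a bystander. Origin: centre of its underside.

How it is judged:
By the outcome, as a careful person would: the job done as asked, in the order asked, and still so for the second after the job is handed in, with the robot touching nothing.
It also fails if it takes over 64 s, if anything falls off the work surface, if the arm or the gripper's body presses on something with over 40 N, if the wrist force passes 120 N, or if a joint passes its speed limit or range.

## Working session

There is one attempt and no reset: what is moved stays moved. The work goes in short steps, Python scripts to look and compute and a tool call to move; the robot and the scene stay as the last step left them, time stands still between calls to the robot, and variables do not carry over. Pictures are saved under pics/ and viewed, at most 10 in all, crops included, and the job is handed in when it is done.

Besides the shell and the picture viewer there is one more tool, called after ">>>" as a command line: name --argument value ..., lists and objects as JSON in quotes. move_arm: Moves the arm, as the interface text tells. Its arguments: {"type":"object","properties":{"commands":{"type":"array"},"newtons":{"type":"number"}},"required":["commands"]}

```bash
mkdir -p pics; cat > h.py <<'E'
import numpy as np, cv2
from rig import manip, imaging
from scipy.spatial.transform import Rotation as R
def snap(n):
    ci=imaging.camera_info(n); p,d=imaging.snapshot(n); return ci,p,d
def world(ci,d):
    K=ci["intrinsics"];K=np.array(K);k1=ci["k1"]
    v,u=np.mgrid[0:480,0:640].astype(float)
    pts=cv2.undistortPoints(np.stack([u,v],-1).reshape(-1,1,2),K,np.array([k1,0,0,0.])).reshape(480,640,2)
    c=np.dstack([pts*d[...,None],d]).reshape(-1,3)
    Rm=R.from_rotvec(np.ravel(ci["rvec"])).as_matrix()
    return ((c-np.ravel(ci["tvec"]))@Rm).reshape(480,640,3)
def proj(ci,P):
    return cv2.projectPoints(np.array(P,float).reshape(-1,3),np.array(ci["rvec"],float),np.array(ci["tvec"],float),np.array(ci["intrinsics"]),np.array([ci["k1"],0,0,0.]))[0].reshape(-1,2)
E
python3 - <<'E'
from h import *
import pickle
s=manip.read_state();print(s)
o={}
for n in("scene","side","wrist"):
    ci,p,d=snap(n);o[n]=(ci,p,d);cv2.imwrite(f"pics/{n}0.png",p)
    Rm=R.from_rotvec(np.ravel(ci["rvec"])).as_matrix();print(n,-Rm.T@np.ravel(ci["tvec"]),Rm[2],ci["intrinsics"],ci["k1"])
pickle.dump(o,open("o.pkl","wb"))
E
```

```text
{'time_s': 0.0, 'joint_positions': array([ 1.15679687,  0.53716715, -0.00446765,  1.53883889,  0.00262437,
        1.06732931, -0.07118685]), 'dq': array([-0.00016839, -0.0008413 , -0.00075757, -0.00054898, -0.00067923,
        0.00064141, -0.00019857]), 'effort': array([ 2.77810459e-04, -5.70978248e+01,  9.90890712e-01, -2.51604402e+01,
       -5.62172779e-02,  1.79317076e-02,  1.42881354e-04]), 'tool_pos': array([ 0.22134291, -0.61054764,  0.26285149]), 'eef_rot': array([ 9.84906603e-01,  1.73084455e-01, -2.15818140e-04, -8.41206603e-04]), 'contact_force': array([ 0.00191382, -0.00258298, -0.59393994]), 'torque': array([0.01857481, 0.02641218, 0.03740629]), 'grasp_force': 0.0, 'opening': 0.9970136279019822}
scene [ 1.30896186 -0.04990884  0.73149251] [-0.71535856  0.11475884 -0.68926957] [[492.30305199   0.         313.9622631 ]
 [  0.         492.30305199 244.51986623]
 [  0.           0.           1.        ]] -0.0416213227678849
side [ 0.46370883 -0.65591988  0.87043066] [ 0.121494    0.66383541 -0.73794428] [[480.85151034   0.         317.60038541]
 [  0.         480.85151034 237.65201536]
 [  0.           0.           1.        ]] -0.018435952815794486
wrist [ 0.29215238 -0.58384027  0.382698  ] [-0.27467231 -0.09786953 -0.95654413] [[373.01508076   0.         320.71916234]
 [  0.         373.01508076 240.60361333]
 [  0.           0.           1.        ]] 0.007390286698183929
```

View pics/scene0.png

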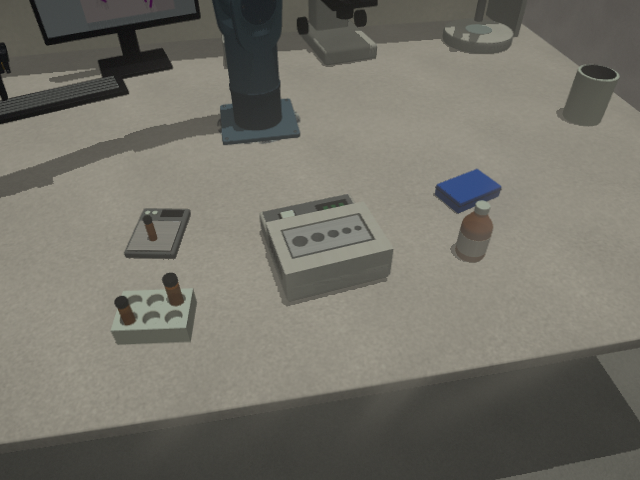

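View pics/side0.png

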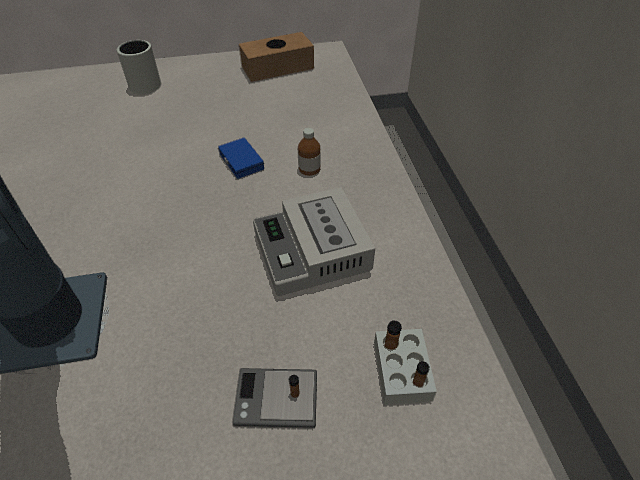

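The scene and side views show the scale with a vial (scene 150,230; side 294,386), the heater with its bores (scene 300–360,235; side 318–335,205–240), the START key (side 285,260), and the rack (scene 153,315).

```bash
python3 - <<'E'
from h import *
import pickle
o=pickle.load(open("o.pkl","rb"))
np.set_printoptions(precision=4,suppress=True)
W={n:world(o[n][0],o[n][2]) for n in("scene","side")}
for n,pts in {"scene":[(148,218),(150,232),(160,215),(165,235),(170,276),(122,299),(301,240),(357,228),(318,236),(288,214),(370,230),(385,250),(200,330)],"side":[(294,378),(294,390),(275,400),(305,410),(394,325),(422,366),(319,205),(336,240),(325,219),(285,260),(274,233),(300,220),(330,400)]}.items():
    for u,v in pts: print(n,u,v,W[n][v,u])
# vial crops
for n,(u0,u1,v0,v1) in {"scene":(125,195,200,260),"side":(235,320,365,428)}.items():
    w=W[n][v0:v1,u0:u1].reshape(-1,3); z=w[:,2]
    m=(z>0.03)&(z<0.15);q=w[m];print(n,"vial",len(q),q.min(0),q.max(0),np.percentile(q[:,2],[50,90,98]),np.median(q[q[:,2]>0.05],0))
    m=(z>0.018)&(z<0.027);print("pan",np.median(w[m],0),w[m].min(0),w[m].max(0))
# heater from both clouds: points z 0.085-0.097
for n in W:
    w=W[n];m=(w[...,2]>.08)&(w[...,2]<.1)&(w[...,0]>.4)&(w[...,0]<1.0)&(w[...,1]>-.2)&(w[...,1]<.3)
    m=cv2.morphologyEx(m.astype(np.uint8),cv2.MORPH_OPEN,np.ones((3,3),np.uint8))
    k,l,st,_=cv2.connectedComponentsWithStats(m);i=1+st[1:,4].argmax();q=w[l==i]
    print(n,st[i],cv2.minAreaRect(q[:,:2].astype(np.float32)),np.median(q[:,2]))
a=cv2.resize(o["scene"][1][190:300,255:400],None,fx=4,fy=4,interpolation=2)
b=cv2.resize(o["side"][1][180:300,245:385],None,fx=4,fy=4,interpolation=2)
cv2.imwrite("pics/c1.png",np.vstack([cv2.resize(a,(560,424))[:300],b[:300]]))
E
```

```text
scene 148 218 [ 0.4966 -0.2627  0.0838]
scene 150 232 [ 0.4995 -0.2669  0.0484]
scene 160 215 [ 0.4057 -0.2586  0.0158]
scene 165 235 [ 0.4839 -0.2424  0.0217]
scene 170 276 [ 0.6894 -0.2066  0.1033]
scene 122 299 [ 0.7178 -0.2893  0.0917]
scene 301 240 [0.6134 0.0363 0.0779]
scene 357 228 [0.606  0.1495 0.084 ]
scene 318 236 [0.6127 0.0701 0.0821]
scene 288 214 [0.5158 0.0232 0.0653]
scene 370 230 [0.6222 0.1714 0.0894]
scene 385 250 [0.6804 0.1853 0.0882]
scene 200 330 [ 0.737  -0.1722  0.0019]
side 294 378 [ 0.4905 -0.2678  0.0838]
side 294 390 [ 0.4879 -0.2769  0.0561]
side 275 400 [ 0.4518 -0.2732  0.0214]
side 305 410 [ 0.5025 -0.3025  0.0223]
side 394 325 [ 0.6889 -0.207   0.1007]
side 422 366 [ 0.7152 -0.2928  0.0928]
side 319 205 [0.616  0.1539 0.0837]
side 336 240 [0.6336 0.0448 0.075 ]
side 325 219 [0.6214 0.1085 0.0807]
side 285 260 [0.5141 0.0147 0.0683]
side 274 233 [0.5011 0.1059 0.0608]
side 300 220 [0.5631 0.1076 0.0897]
side 330 400 [ 0.5527 -0.2839  0.0018]
scene vial 198 [ 0.4803 -0.2763  0.0303] [ 0.5045 -0.2588  0.0838] [0.0625 0.0814 0.083 ] [ 0.4958 -0.2663  0.0721]
pan [ 0.4799 -0.2573  0.0214] [ 0.3795 -0.3206  0.018 ] [ 0.5365 -0.1971  0.0269]
side vial 185 [ 0.4807 -0.2772  0.0301] [ 0.4976 -0.259   0.0854] [0.0719 0.0829 0.084 ] [ 0.4888 -0.2728  0.0795]
pan [ 0.4653 -0.2702  0.0215] [ 0.378  -0.3283  0.018 ] [ 0.533  -0.1961  0.0264]
scene [ 265  202  128   76 5988] ((0.6204153299331665, 0.08609868586063385), (0.1553703397512436, 0.21135875582695007), 7.869041442871094) 0.09030745727139977
side [ 282  187   93   81 4453] ((0.6194463968276978, 0.08644703030586243), (0.15184052288532257, 0.21536114811897278), 8.049378395080566) 0.09063382534699253
```

```bash
cat >> h.py <<'E'
def rel(pos,yaw=None,s=None):
    "shift (mm) and turn (deg) in tool axes from the measured pose to pos, pointing down with tool x at yaw (deg)"
    s=s or manip.read_state();Q=R.from_quat(s["eef_rot"])
    sh=Q.inv().apply(np.array(pos)-s["tool_pos"])*1000
    x=Q.as_matrix()[:,0];y0=np.degrees(np.arctan2(x[1],x[0]))
    rv=np.zeros(3)
    if yaw is not None: rv=(Q.inv()*(R.from_euler("z",yaw,degrees=True)*R.from_quat([1,0,0,0]))).as_rotvec(degrees=True)
    print("pose",s["tool_pos"].round(4),"yaw",round(y0,2),"shift mm",sh.round(1),"turn",rv.round(2),"t",s["time_s"])
E
python3 - <<'E'
from h import *
rel([0.49,-0.2675,0.20],8)
E
```

```text
pose [ 0.2214 -0.6107  0.2631] yaw 19.93 shift mm [ 369.5 -231.    63.3] turn [-7.000e-02  1.000e-02  1.193e+01] t 0.15
```

View pics/wrist0.png

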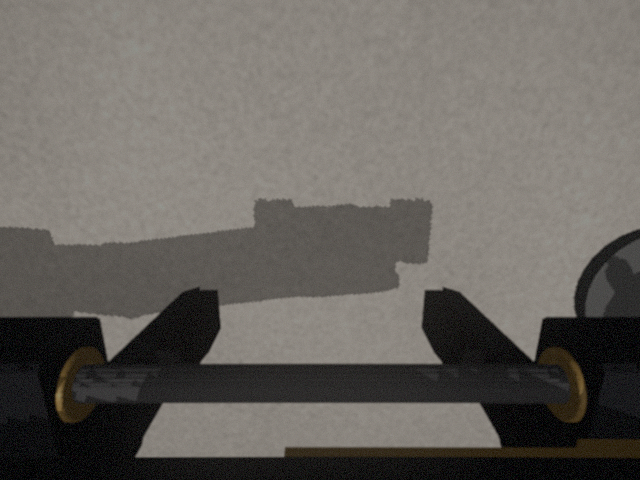

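The wrist picture shows bare bench, the finger tips at (210,300) and (433,300), and image-up as tool +x. Moving above the vial.

Units first: shifts go in shares of 0.5 m and turns go in shares of 180 degrees. So 0.339 m / 0.5 = 0.678, 0.325 m / 0.5 = 0.65, 12 degrees / 180 = 0.0667.

>>> move_arm --commands '[0.06,-0.038,0.01,0,0,0.0056,1,0.15,-0.092,0.026,0,0,0.0167,1,0.24,-0.15,0.04,0,0,0.0278,1,0.33,-0.206,0.056,0,0,0.0389,1,0.42,-0.262,0.072,0,0,0.05,1,0.51,-0.318,0.086,0,0,0.0556,1,0.59,-0.368,0.1,0,0,0.0611,1,0.65,-0.42,0.11,0,0,0.0667,1,0.678,-0.45,0.12,0,0,0.0667,1,0.678,-0.45,0.126,0,0,0.0667,1,0.678,-0.45,0.126,0,0,0.0667,1]'

```text
time_s: 1.52
tool_pos: [0.4627, -0.2852, 0.2005]
eef_rot: [0.998, 0.068, -0.0, 0.0]
contact_force: [-0.6, -0.5, -0.6]
opening: 1.001
grasp_force: 0.0
```

```bash
python3 - <<'E'
from h import *
np.set_printoptions(precision=4,suppress=True)
ci,p,d=snap("wrist");w=world(ci,d);cv2.imwrite("pics/w1.png",p)
m=(w[...,2]>.074)&(w[...,2]<.09)&(d>0.05)&(np.hypot(w[...,0]-.49,w[...,1]+.268)<.03)
q=w[m];print(len(q),q.mean(0),cv2.minEnclosingCircle(q[:,:2].astype(np.float32)),np.median(q[:,2]))
s=manip.read_state();print(s["contact_force"]);rel([0.49,-0.2675,0.082],8,s)
v,u=np.nonzero(m);print(u.min(),u.max(),v.min(),v.max())
E
```

```text
553 [ 0.4896 -0.266   0.0804] ((0.48902660608291626, -0.2659710943698883), 0.009122023358941078) 0.0806509729923025
[ 0.1414 -0.7168  0.8569]
pose [ 0.4627 -0.2855  0.2007] yaw 7.81 shift mm [ 29.5 -14.2 118.7] turn [ 0.03  0.03 -0.19] t 1.575
286 312 187 214
```

View pics/w1.png

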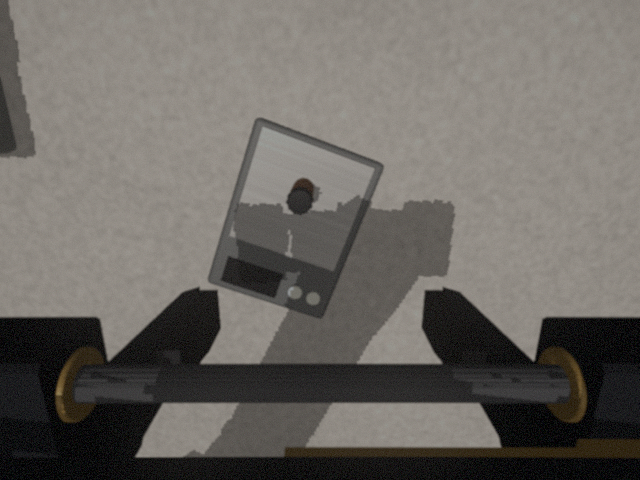

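The cap is at pixel (300,200), i.e. (0.489, -0.266, 0.081) with 9 mm radius: the 17 mm vial, height matching. Now the grasp.

Converted, 0.1185 m / 0.5 = 0.237, 0.118 m / 0.5 = 0.236.

>>> move_arm --commands '[0.02,-0.012,0.04,0,0,0,1,0.04,-0.024,0.08,0,0,0,1,0.058,-0.031,0.12,0,0,0,1,0.058,-0.031,0.16,0,0,0,0.7,0.058,-0.031,0.2,0,0,0,0.5,0.058,-0.031,0.224,0,0,0,0.5,0.058,-0.031,0.236,0,0,0,0.45,0.058,-0.031,0.237,0,0,0,0.4,0.058,-0.031,0.237,0,0,0,0.35,0.058,-0.031,0.237,0,0,0,0.35]' --newtons 10

```text
time_s: 2.82
tool_pos: [0.4905, -0.2649, 0.0828]
eef_rot: [0.998, 0.069, 0.0, 0.0]
contact_force: [-0.7, 0.2, 0.6]
opening: 0.355
grasp_force: 0.0
```

```bash
python3 - <<'E'
from h import *
rel([0.489,-0.266,0.082],8)
ci,p,d=snap("wrist");cv2.imwrite("pics/w2.png",p)
print(proj(ci,[[.489,-.266,.082]]))
E
```

```text
pose [ 0.4905 -0.2649  0.0828] yaw 7.93 shift mm [-1.6  0.9  0.8] turn [ 0.03 -0.05 -0.07] t 2.825
[[326.75195408 345.05843361]]
```

View pics/w2.png

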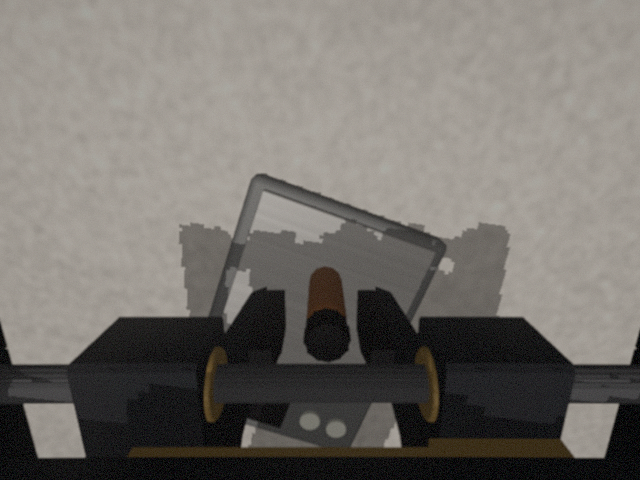

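The vial stands between the pads, cap at (327,338), about 1 mm right of the finger midline (321). Correct and close.

Converted, -0.001 m / 0.5 = -0.002, 0.0005 m / 0.5 = 0.001.

>>> move_arm --commands '[-0.002,0.002,0.001,0,0,0,0.35,-0.002,0.002,0.001,0,0,0,0.25,-0.002,0.002,0.001,0,0,0,0.2,-0.002,0.002,0.001,0,0,0,0.17,-0.002,0.002,0.001,0,0,0,0.14,-0.002,0.002,0.001,0,0,0,0.1,-0.002,0.002,0.001,0,0,0,0.1,-0.002,0.002,0.001,0,0,0,0.1]' --newtons 10

```text
time_s: 3.88
tool_pos: [0.4893, -0.2658, 0.0817]
eef_rot: [0.998, 0.069, -0.0, -0.0]
contact_force: [0.6, 0.1, -0.7]
opening: 0.185
grasp_force: 9.9
```

```bash
python3 - <<'E'
from h import *
s=manip.read_state();print(s["contact_force"],s["opening"],s["grasp_force"])
rel([0.55,0.13,0.25],8,s)
E
```

```text
[ 0.56605035  0.08624985 -0.65437949] 0.1849391067480005 9.943005689419806
pose [ 0.4893 -0.2658  0.0817] yaw 7.93 shift mm [ 114.8 -383.6 -168.3] turn [-0.    0.   -0.07] t 3.875
```

Converted, -0.384 m / 0.5 = -0.768, -0.25 m / 0.5 = -0.5.

>>> move_arm --commands '[0,0,-0.016,0,0,0,0.1,0,0,-0.06,0,0,0,0.1,0,0,-0.13,0,0,0,0.1,0.01,-0.03,-0.19,0,0,0,0.1,0.03,-0.1,-0.226,0,0,0,0.1,0.054,-0.18,-0.236,0,0,0,0.1,0.078,-0.26,-0.236,0,0,0,0.1,0.102,-0.34,-0.236,0,0,0,0.1,0.126,-0.42,-0.236,0,0,0,0.1,0.15,-0.5,-0.236,0,0,0,0.1,0.174,-0.58,-0.236,0,0,0,0.1,0.198,-0.66,-0.236,0,0,0,0.1,0.218,-0.73,-0.236,0,0,0,0.1,0.23,-0.768,-0.236,0,0,0,0.1,0.23,-0.768,-0.236,0,0,0,0.1,0.23,-0.768,-0.236,0,0,0,0.1]'

```text
time_s: 5.88
tool_pos: [0.5502, 0.1283, 0.1997]
eef_rot: [0.998, 0.068, -0.0, 0.001]
contact_force: [-0.5, -0.5, -1.1]
opening: 0.187
grasp_force: 9.9
```

```bash
python3 - <<'E'
from h import *
import pickle
s=manip.read_state();print(s["contact_force"],s["opening"],s["grasp_force"])
ci,p,d=snap("wrist");pickle.dump((s,ci,p,d),open("w3.pkl","wb"));cv2.imwrite("pics/w3.png",p)
rel([0.55,0.13,0.20],8,s)
E
```

```text
[-0.51801685 -0.48590878 -1.11803754] 0.18730746219839098 9.943429806735367
pose [0.5502 0.1283 0.1997] yaw 7.81 shift mm [ 0.  -1.7 -0.3] turn [ 0.07  0.03 -0.19] t 5.875
```

View pics/w3.png

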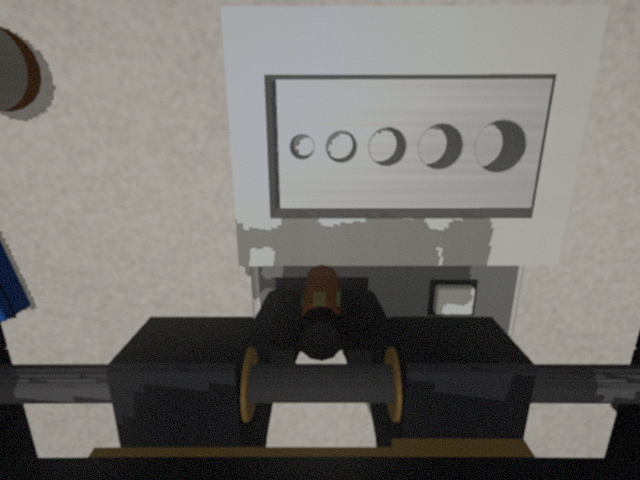

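The wrist view shows the five bores in a row, (302,146) to (500,146), with bore17 at (341,146), the START key at (455,300), and the held vial with its foot at (322,268). Fit the bores and the vial foot.

```bash
cat > fit.py <<'E'
from h import *
from scipy.optimize import minimize
OFF=np.array([0,-.0235,-.051,-.0825,-.118])+.0235; DI=np.array([14,18,22,26,30])/2000
T=np.linspace(0,2*np.pi,90,endpoint=False)
def fit_block(ci,p,x0,z=.092):
    g=cv2.GaussianBlur(cv2.cvtColor(p,cv2.COLOR_BGR2GRAY).astype(np.float32),(0,0),.8)
    gx,gy=cv2.Sobel(g,cv2.CV_32F,1,0),cv2.Sobel(g,cv2.CV_32F,0,1);m=np.minimum(np.hypot(gx,gy),150)
    def cost(q,sel=range(5)):
        c,s=np.cos(q[2]),np.sin(q[2]);P=[]
        for i in sel:
            P.append(np.stack([q[0]-s*OFF[i]+DI[i]*np.cos(T),q[1]+c*OFF[i]+DI[i]*np.sin(T),0*T+z],1))
        uv=proj(ci,np.concatenate(P)).astype(np.float32)
        return -cv2.remap(m,uv[:,0].reshape(1,-1),uv[:,1].reshape(1,-1),1).mean()
    best=min((cost([x0[0]+a,x0[1]+b,x0[2]+c]),x0[0]+a,x0[1]+b,x0[2]+c) for a in np.arange(-.008,.0081,.001) for b in np.arange(-.008,.0081,.001) for c in np.radians([-2,-1,0,1,2]))
    S=np.array(best[1:]);S=np.vstack([S,S+[.0007,0,0],S+[0,.0007,0],S+[0,0,.008]])
    r=minimize(cost,best[1:],method="Nelder-Mead",options=dict(initial_simplex=S,xatol=1e-5,fatol=1e-3))
    r1=minimize(lambda q:cost([q[0],q[1],r.x[2]],[1]),r.x[:2],method="Nelder-Mead",options=dict(initial_simplex=np.array([r.x[:2],r.x[:2]+[.0005,0],r.x[:2]+[0,.0005]]),xatol=1e-5))
    return r.x,r.fun,r1.x
def fit_vial(ci,p,s,top,vmax=305,dbg=None):
    "offset (tool x,y) of the vial axis from the amber silhouette, foot 60 mm below top (top = tool z of cap top)"
    hsv=p.astype(int);am=((hsv[...,2]-hsv[...,0])>18).astype(np.uint8)
    pc=s["tool_pos"];Q=R.from_quat(s["eef_rot"])
    def sil(o):
        P=np.concatenate([np.stack([o[0]+.0085*np.cos(T),o[1]+.0085*np.sin(T),0*T+top+h],1) for h in(.013,.060)])
        uv=proj(ci,Q.apply(P)+pc);im=np.zeros((480*4,640*4),np.uint8)
        cv2.fillConvexPoly(im,cv2.convexHull((uv*4+1.5).round().astype(np.int32)),255)
        return cv2.resize(im,(640,480),interpolation=cv2.INTER_AREA)/255.
    ys,xs=np.nonzero(sil([0,0])>0);roi=np.zeros((480,640),bool);roi[ys.min()-12:vmax,xs.min()-10:xs.max()+10]=1
    c=lambda o:np.abs(sil(o)-am)[roi].sum()
    r=minimize(c,[0,0],method="Nelder-Mead",options=dict(initial_simplex=[[0,0],[.003,0],[0,.003]],xatol=1e-5,fatol=.01))
    return r.x,r.fun,am[roi].sum()
E
python3 - <<'E'
from fit import *
import pickle
np.set_printoptions(precision=5,suppress=True)
s,ci,p,d=pickle.load(open("w3.pkl","rb"));w=world(ci,d)
print("block top z",np.median(w[155:200,290:520,2]),"housing z",np.median(w[30:60,280:500,2]))
print("px bore17",w[146,341])
P=proj(ci,[[.61,.13,.092]]);print(P)
# ray to px at z=.092
K=ci["intrinsics"]
a=cv2.undistortPoints(np.array([[[341.,146.]]]),np.array(K),np.array([ci["k1"],0,0,0.]))[0,0]
Rm=R.from_rotvec(np.ravel(ci["rvec"])).as_matrix();C=-Rm.T@np.ravel(ci["tvec"]);dr=Rm.T@[a[0],a[1],1]
g=C+dr*(.092-C[2])/dr[2];print("guess",g)
print(fit_block(ci,p,[g[0],g[1],np.radians(8)]))
for t in(-.001,0,.001): print(fit_vial(ci,p,s,t))
rel(g*[1,1,0]+[0,0,.2],8,s)
E
```

```text
block top z 0.09062217899240249 housing z 0.08883931610407676
px bore17 [0.61442 0.12461 0.06266]
[[333.54416 154.76392]]
guess [0.6156  0.12637 0.092  ]
(array([0.61549, 0.12681, 0.1356 ]), np.float64(-115.7892074584961), array([0.61555, 0.12662]))
(array([-0.00095, -0.00086]), np.float64(75.23529411764706), np.uint64(1190))
(array([-0.00132, -0.00079]), np.float64(71.10196078431372), np.uint64(1190))
(array([-0.00181, -0.00082]), np.float64(68.84313725490196), np.uint64(1190))
pose [0.5502 0.1283 0.1997] yaw 7.81 shift mm [64.5 10.8 -0.4] turn [ 0.07  0.03 -0.19] t 5.875
```

Converted, 0.066 m / 0.5 = 0.132, 0.01 m / 0.5 = 0.02.

>>> move_arm --commands '[0.02,0.004,0,0,0,0,0.1,0.06,0.01,0,0,0,0,0.1,0.1,0.018,0.01,0,0,0,0.1,0.124,0.022,0.03,0,0,0,0.1,0.132,0.022,0.052,0,0,0,0.1,0.132,0.022,0.068,0,0,0,0.1,0.132,0.022,0.068,0,0,0,0.1,0.132,0.022,0.068,0,0,0,0.1]'

```text
time_s: 6.92
tool_pos: [0.6169, 0.1288, 0.166]
eef_rot: [0.998, 0.069, 0.0, -0.0]
contact_force: [-0.5, 0.0, -1.2]
opening: 0.192
grasp_force: 9.9
```

```bash
python3 - <<'E'
from fit import *
import pickle
np.set_printoptions(precision=5,suppress=True)
s=manip.read_state();print(s["contact_force"],s["torque"])
ci,p,d=snap("wrist");pickle.dump((s,ci,p,d),open("w4.pkl","wb"))
rel([.6155,.1268,.16],7.8,s)
b=fit_block(ci,p,[.6155,.1268,.1356]);print(b)
for t in(-.001,0,.001): print(fit_vial(ci,p,s,t))
q=p.copy();c,sn=np.cos(b[0][2]),np.sin(b[0][2])
for i in range(5):
    uv=proj(ci,np.stack([b[0][0]-sn*OFF[i]+DI[i]*np.cos(T),b[0][1]+c*OFF[i]+DI[i]*np.sin(T),0*T+.092],1))
    for u,v in uv.round().astype(int): cv2.circle(q,(u,v),0,(0,255,0),-1)
cv2.imwrite("pics/w4.png",cv2.resize(q[180:380,220:480],None,fx=3,fy=3,interpolation=cv2.INTER_NEAREST))
E
```

```text
[-0.47406  0.03383 -1.2225 ] [-0.02769 -0.0215  -0.06032]
pose [0.6169 0.1288 0.166 ] yaw 7.95 shift mm [-1.7  1.8  6. ] turn [-0.   -0.01  0.15] t 6.925
(array([0.61558, 0.1266 , 0.13845]), np.float64(-62.081451416015625), array([0.6155 , 0.12636]))
(array([-0.00135, -0.00073]), np.float64(71.95294117647057), np.uint64(1176))
(array([-0.00159, -0.00068]), np.float64(67.37647058823529), np.uint64(1176))
(array([-0.00189, -0.00069]), np.float64(63.89803921568628), np.uint64(1176))
```

View pics/w4.png

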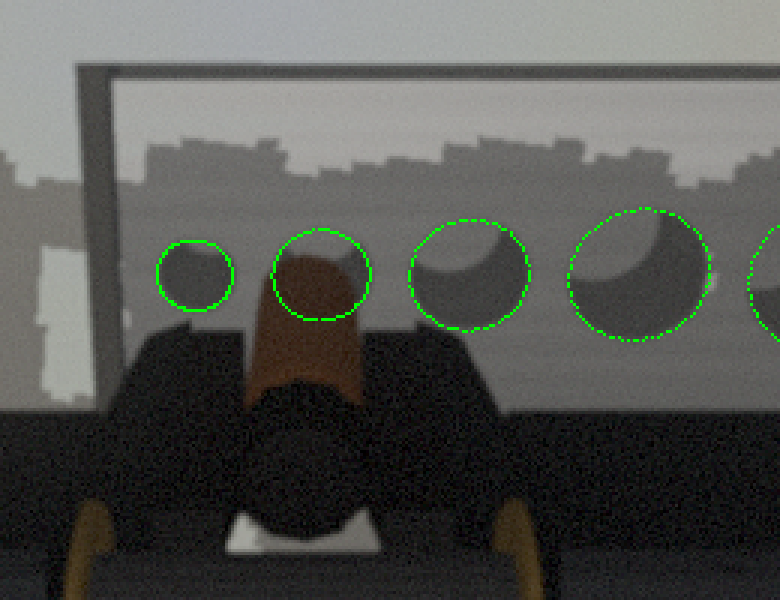

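The bore fit (green circles) lies on the rims, with bore17 around the held vial foot, which sits about 2.7 mm left of where it must be. Shift and lower to about 4 mm above the block.

Converted, 0.01 m / 0.5 = 0.02, 0.007 m / 0.5 = 0.014.

>>> move_arm --commands '[0,0.003,0.006,0,0,0,0.1,0,0.0054,0.014,0,0,0,0.1,0,0.0054,0.02,0,0,0,0.1,0,0.0054,0.02,0,0,0,0.1,0,0.0054,0.02,0,0,0,0.1,0,0.0054,0.02,0,0,0,0.1]'

```text
time_s: 7.72
tool_pos: [0.6175, 0.126, 0.1558]
eef_rot: [0.998, 0.069, 0.0, -0.0]
contact_force: [0.1, 0.2, 0.3]
opening: 0.189
grasp_force: 9.9
```

```bash
cat > look.py <<'E'
from fit import *
np.set_printoptions(precision=5,suppress=True)
for k in range(3):
    s=manip.read_state()
    ci,p,d=snap("wrist")
    b=fit_block(ci,p,[.6156,.1266,.137]);v=fit_vial(ci,p,s,-.0003)
    sh=R.from_quat(s["eef_rot"]).inv().apply(np.r_[b[0][:2],.092]-s["tool_pos"])[:2]-v[0]
    print(s["tool_pos"],s["contact_force"],s["torque"],b[0],b[1],v,"MOVE mm",sh*1000)
cv2.imwrite("pics/l%d.png"%(s["time_s"]*100),cv2.resize(p[220:380,220:480],None,fx=3,fy=3))
E
python3 look.py
```

```text
[0.61755 0.12602 0.15584] [0.07854 0.16556 0.25371] [-0.00709  0.0088  -0.00938] [0.61518 0.12649 0.14395] -66.35028839111328 (array([-0.00122, -0.00066]), np.float64(73.33725490196079), np.uint64(1183)) MOVE mm [-1.07189 -0.13362]
[0.61755 0.12601 0.15583] [ 0.11709  1.1434  -0.20802] [-0.01201 -0.01751 -0.00719] [0.61513 0.12651 0.14487] -66.17887115478516 (array([-0.00123, -0.00069]), np.float64(77.78039215686275), np.uint64(1177)) MOVE mm [-1.11028 -0.13375]
[0.61753 0.12598 0.1558 ] [-0.08371 -0.00996 -0.98564] [-0.03305  0.01917  0.01348] [0.61516 0.12652 0.14482] -65.5711669921875 (array([-0.0015 , -0.00081]), np.float64(72.58039215686276), np.uint64(1177)) MOVE mm [-0.79031 -0.04637]
```

```bash
cat > look.py <<'E'
import fit
from fit import *
np.set_printoptions(precision=5,suppress=True)
def fb(ci,p,q0,yaw=.1362,z=.092,sel=(0,2,3,4)):
    g=cv2.GaussianBlur(cv2.cvtColor(p,cv2.COLOR_BGR2GRAY).astype(np.float32),(0,0),.8)
    m=np.minimum(np.hypot(cv2.Sobel(g,cv2.CV_32F,1,0),cv2.Sobel(g,cv2.CV_32F,0,1)),60)
    c,s=np.cos(yaw),np.sin(yaw)
    def cost(q):
        P=np.concatenate([np.stack([q[0]-s*OFF[i]+DI[i]*np.cos(T),q[1]+c*OFF[i]+DI[i]*np.sin(T),0*T+z],1) for i in sel])
        uv=proj(ci,P).astype(np.float32);uv=uv[uv[:,1]<295]
        return -cv2.remap(m,uv[:,0].reshape(1,-1),uv[:,1].reshape(1,-1),1).mean()
    q0=np.array(q0);r=minimize(cost,q0,method="Nelder-Mead",options=dict(initial_simplex=[q0,q0+[.001,0],q0+[0,.001]],xatol=1e-5));return r.x,r.fun
def overlay(ci,p,s,b,v,name):
    q=cv2.resize(p[220:380,220:480],None,fx=3,fy=3,interpolation=cv2.INTER_NEAREST)
    Q=R.from_quat(s["eef_rot"])
    A=np.stack([b[0]+.009*np.cos(T),b[1]+.009*np.sin(T),0*T+.092],1)
    B=Q.apply(np.stack([v[0]+.0085*np.cos(T),v[1]+.0085*np.sin(T),0*T+.0597],1))+s["tool_pos"]
    for P,col in((A,(0,255,0)),(B,(255,0,255))):
        for u,w in ((proj(ci,P)-[220,220])*3+1).round().astype(int): cv2.circle(q,(u,w),0,col,-1)
    cv2.imwrite(name,q)
if __name__=="__main__":
    for k in range(2):
        s=manip.read_state();ci,p,d=snap("wrist")
        for sel in((0,2,3,4),(0,2),(1,)):
            b=fb(ci,p,[.6156,.1266],sel=sel);print(sel,b)
        b=fb(ci,p,[.6156,.1266]);v=fit_vial(ci,p,s,-.0003)
        sh=R.from_quat(s["eef_rot"]).inv().apply(np.r_[b[0],.092]-s["tool_pos"])[:2]-v[0]
        print(s["tool_pos"],s["contact_force"],v[0],"MOVE mm",sh*1000)
    overlay(ci,p,s,b[0],v[0],"pics/l%d.png"%(s["time_s"]*100))
E
python3 look.py;ls pics
```

```text
(0, 2, 3, 4) (array([0.61541, 0.12641]), np.float64(-45.102657318115234))
(0, 2) (array([0.61523, 0.12629]), np.float64(-48.35135269165039))
(1,) (array([0.6143, 0.1259]), np.float64(-48.664058685302734))
[0.61749 0.126   0.15578] [ 0.2987   0.21091 -0.18183] [-0.00134 -0.0007 ] MOVE mm [-0.67072  0.01002]
(0, 2, 3, 4) (array([0.61582, 0.12664]), np.float64(-44.98325729370117))
(0, 2) (array([0.61528, 0.12626]), np.float64(-48.177757263183594))
(1,) (array([0.61392, 0.12629]), np.float64(-49.9898681640625))
[0.61752 0.12599 0.1558 ] [-0.35397  0.56491 -0.06578] [-0.00165 -0.00068] MOVE mm [ 0.04479 -0.19837]
c1.png
l782.png
l792.png
scene0.png
side0.png
w1.png
w2.png
w3.png
w4.png
wrist0.png
```

View pics/l792.png

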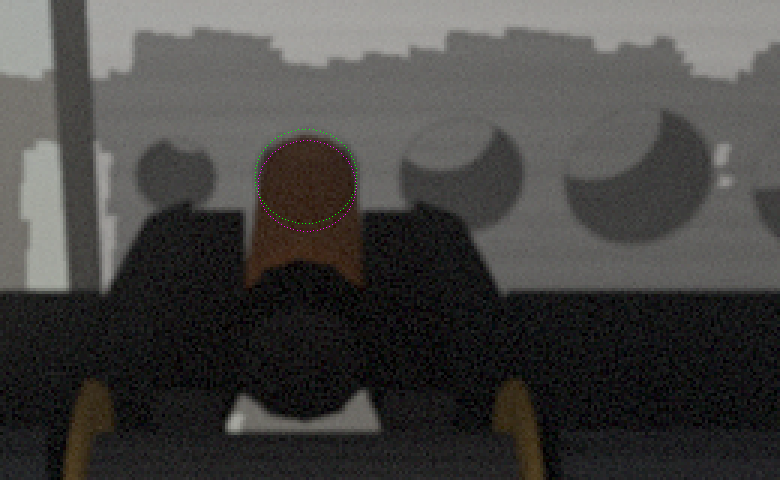

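The magenta circle (foot) and green circle (bore) nearly coincide, and the amber foot edge sits about 0.5 mm further up the image than the fit. Shift x by -0.5 mm and feel downward.

Converted, 0.0054 m / 0.5 = 0.0108, 0.0047 m / 0.5 = 0.0094.

>>> move_arm --commands '[-0.001,-0.0002,0.002,0,0,0,0.1,-0.001,-0.0002,0.004,0,0,0,0.1,-0.001,-0.0002,0.006,0,0,0,0.1,-0.001,-0.0002,0.008,0,0,0,0.1,-0.001,-0.0002,0.0094,0,0,0,0.1,-0.001,-0.0002,0.0108,0,0,0,0.1,-0.001,-0.0002,0.0108,0,0,0,0.1]'

```text
time_s: 8.85
tool_pos: [0.6168, 0.1259, 0.1501]
eef_rot: [0.998, 0.069, -0.0, 0.0]
contact_force: [-0.4, -0.2, -0.7]
opening: 0.184
grasp_force: 9.9
```

```bash
python3 - <<'E'
from h import *
np.set_printoptions(precision=5,suppress=True)
for _ in range(3):
    s=manip.read_state();print(s["tool_pos"],s["contact_force"],s["torque"],s["time_s"]);imaging.snapshot("wrist")
E
```

```text
[0.61676 0.12593 0.1501 ] [-0.37739 -0.15437 -0.7323 ] [ 0.0171   0.13635 -0.02345] 8.85
[0.6168  0.12598 0.15015] [-0.14635 -0.60902 -0.07001] [-0.00699  0.10674 -0.08667] 8.9
[0.61681 0.12596 0.15015] [ 0.1931  -0.70022 -0.18168] [ 0.00948  0.08259 -0.00051] 8.95
```

Converted, 0.002 m / 0.5 = 0.004, 0.0015 m / 0.5 = 0.003.

>>> move_arm --commands '[0,0,0.001,0,0,0,0.1,0,0,0.002,0,0,0,0.1,0,0,0.003,0,0,0,0.1,0,0,0.004,0,0,0,0.1,0,0,0.004,0,0,0,0.1]'

```text
time_s: 9.62
tool_pos: [0.6168, 0.1259, 0.1482]
eef_rot: [0.998, 0.069, -0.0, 0.0]
contact_force: [-0.8, 0.5, 0.4]
opening: 0.186
grasp_force: 9.9
```

```bash
python3 - <<'E'
from h import *
np.set_printoptions(precision=5,suppress=True)
for _ in range(4):
    s=manip.read_state();print(s["tool_pos"],s["contact_force"],s["torque"],s["time_s"]);imaging.snapshot("wrist")
E
```

```text
[0.61684 0.12592 0.1482 ] [-0.75635  0.46523  0.43779] [-0.09202  0.19456 -0.03298] 9.625
[0.61685 0.12592 0.1482 ] [-0.58405 -0.43586 -0.35696] [-0.05485  0.19989 -0.01319] 9.675
[0.61685 0.12593 0.14821] [-0.20024 -0.0887   0.54104] [-0.05212  0.17921 -0.03864] 9.725
[0.61687 0.12594 0.14821] [-1.31223 -0.93379 -0.76493] [-0.10807  0.20712  0.05162] 9.775
```

No vertical force below the rim: the foot is in. The moment shows a light push toward -x, so ease by -0.3 mm in x and go on.

Converted, 0.005 m / 0.5 = 0.01, -0.0003 m / 0.5 = -0.0006.

>>> move_arm --commands '[-0.0006,0.0002,0,0,0,0,0.1,-0.0006,0.0002,0.002,0,0,0,0.1,-0.0006,0.0002,0.004,0,0,0,0.1,-0.0006,0.0002,0.006,0,0,0,0.1,-0.0006,0.0002,0.008,0,0,0,0.1,-0.0006,0.0002,0.01,0,0,0,0.1,-0.0006,0.0002,0.01,0,0,0,0.1]'

```text
time_s: 10.7
tool_pos: [0.6166, 0.1258, 0.1432]
eef_rot: [0.998, 0.069, -0.0, 0.0]
contact_force: [-1.4, -0.8, -0.9]
opening: 0.188
grasp_force: 9.9
```

```bash
cat > r.py <<'E'
from h import *
np.set_printoptions(precision=4,suppress=True)
a=[]
for _ in range(4):
    s=manip.read_state();a.append(np.r_[s["tool_pos"],s["contact_force"],s["torque"]]);imaging.snapshot("wrist")
print(np.mean(a,0),s["time_s"],s["opening"])
E
python3 r.py
```

```text
[ 0.6166  0.1258  0.1432 -0.2788 -0.7373 -0.7823 -0.0292  0.1535 -0.0059] 10.85 0.1869697971589309
```

Converted, 0.009 m / 0.5 = 0.018, 0.0075 m / 0.5 = 0.015.

>>> move_arm --commands '[-0.0008,0,0,0,0,0,0.1,-0.0008,0,0.003,0,0,0,0.1,-0.0008,0,0.006,0,0,0,0.1,-0.0008,0,0.009,0,0,0,0.1,-0.0008,0,0.012,0,0,0,0.1,-0.0008,0,0.015,0,0,0,0.1,-0.0008,0,0.018,0,0,0,0.1,-0.0008,0,0.018,0,0,0,0.1]'

```text
time_s: 11.9
tool_pos: [0.6162, 0.1258, 0.1342]
eef_rot: [0.998, 0.069, -0.0, 0.0]
contact_force: [-0.8, -0.4, -1.0]
opening: 0.185
grasp_force: 9.9
```

```bash
python3 r.py
```

```text
[ 0.6162  0.1258  0.1342 -0.0944 -0.444  -0.1751 -0.0295  0.0719 -0.0109] 12.05 0.18310687405413004
```

Converted, 0.011 m / 0.5 = 0.022, 0.0105 m / 0.5 = 0.021.

>>> move_arm --commands '[-0.0004,0,0.003,0,0,0,0.1,-0.0004,0,0.006,0,0,0,0.1,-0.0004,0,0.009,0,0,0,0.1,-0.0004,0,0.012,0,0,0,0.1,-0.0004,0,0.015,0,0,0,0.1,-0.0004,0,0.018,0,0,0,0.1,-0.0004,0,0.021,0,0,0,0.1,-0.0004,0,0.022,0,0,0,0.1,-0.0004,0,0.022,0,0,0,0.1]'

```text
time_s: 13.22
tool_pos: [0.616, 0.1257, 0.1232]
eef_rot: [0.998, 0.069, -0.0, 0.0]
contact_force: [-0.1, -0.5, -0.8]
opening: 0.187
grasp_force: 9.9
```

```bash
python3 r.py
```

```text
[ 0.6161  0.1257  0.1233 -0.2933 -0.2497 -0.7626 -0.0134  0.0332  0.0203] 13.375 0.18744920850654637
```

>>> move_arm --commands '[0,0,0.0008,0,0,0,0.1,0,0,0.0016,0,0,0,0.1,0,0,0.0024,0,0,0,0.1,0,0,0.003,0,0,0,0.1,0,0,0.003,0,0,0,0.1]'

```text
time_s: 14.05
tool_pos: [0.6161, 0.1257, 0.1217]
eef_rot: [0.998, 0.069, -0.0, 0.0]
contact_force: [-0.0, 0.0, -0.1]
opening: 0.187
grasp_force: 9.9
```

```bash
python3 r.py
```

```text
[ 0.616   0.1257  0.1217  0.1383  0.1304 -0.1114 -0.0351  0.0252 -0.0345] 14.2 0.18948846882592427
```

Converted, 0.0009 m / 0.5 = 0.0018, 0.0006 m / 0.5 = 0.0012.

>>> move_arm --commands '[0,0,0.0006,0,0,0,0.1,0,0,0.0012,0,0,0,0.1,0,0,0.0018,0,0,0,0.1,0,0,0.0018,0,0,0,0.1]'

```text
time_s: 14.75
tool_pos: [0.6163, 0.1258, 0.1213]
eef_rot: [0.998, 0.069, 0.0, -0.0]
contact_force: [-0.7, -0.0, 5.1]
opening: 0.185
grasp_force: 9.9
```

```bash
python3 r.py
```

```text
[ 0.6163  0.1258  0.1213 -0.7348 -0.4552  5.228  -0.1176  0.3091 -0.0089] 14.9 0.18976227642806867
```

Floor reached (5 N up at the expected height). Relieve, release, and rise.

Converted, -0.08 m / 0.5 = -0.16, -0.065 m / 0.5 = -0.13.

>>> move_arm --commands '[0,0,-0.001,0,0,0,0.1,0,0,-0.001,0,0,0,0.2,0,0,-0.001,0,0,0,0.25,0,0,-0.001,0,0,0,0.32,0,0,-0.001,0,0,0,0.4,0,0,-0.001,0,0,0,0.4,0,0,-0.02,0,0,0,0.4,0,0,-0.06,0,0,0,0.4,0,0,-0.12,0,0,0,0.4,-0.06,0,-0.16,0,0,0,0.3,-0.13,0,-0.16,0,0,0,0.1,-0.13,0,-0.16,0,0,0,0,-0.13,0,-0.16,0,0,0,0]'

```text
time_s: 16.58
tool_pos: [0.5528, 0.117, 0.2021]
eef_rot: [0.998, 0.069, 0.001, -0.0]
contact_force: [0.1, -0.4, 0.2]
opening: 0.005
grasp_force: 0.0
```

```bash
python3 - <<'E'
from h import *
np.set_printoptions(precision=4,suppress=True)
s=manip.read_state();ci,p,d=snap("wrist");cv2.imwrite("pics/fin1.png",p);w=world(ci,d)
print(s["opening"],s["grasp_force"],s["contact_force"])
m=(w[...,2]>.105)&(w[...,2]<.135)&(np.hypot(w[...,0]-.6155,w[...,1]-.1266)<.03);q=w[m]
print("vial",len(q),np.median(q[:,2]),q[:,2].max(),cv2.minEnclosingCircle(q[:,:2].astype(np.float32)) if len(q) else 0)
# key from side & scene & wrist: z .063-.072 
for n in("scene","side","wrist"):
    ci,p,d=snap(n);w=world(ci,d)
    m=((w[...,2]>.0635)&(w[...,2]<.072)&(np.hypot(w[...,0]-.515,w[...,1]-.02)<.03)).astype(np.uint8)
    m&=(p.min(2)>120).astype(np.uint8) if n!="wrist" else 1
    q=w[m>0]
    if len(q)>10: print(n,len(q),cv2.minAreaRect(q[:,:2].astype(np.float32)),np.median(q,0))
E
```

```text
0.005176903808486244 0.0 [ 0.1279 -0.3512  0.155 ]
vial 830 0.12051590340993998 0.12271007538588587 ((0.6155174970626831, 0.12645623087882996), 0.009069439023733139)
scene 14 ((0.5117835402488708, 0.015269205905497074), (0.012709502130746841, 0.008625405840575695), 83.63286590576172) [0.5119 0.0134 0.0663]
side 18 ((0.5094550848007202, 0.013294903561472893), (0.013387955725193024, 0.00868066493421793), 84.71892547607422) [0.5097 0.0115 0.0676]
wrist 972 ((0.514624297618866, 0.023594576865434647), (0.022138096392154694, 0.027942074462771416), 7.610337257385254) [0.5152 0.0239 0.0656]
```

View pics/fin1.png

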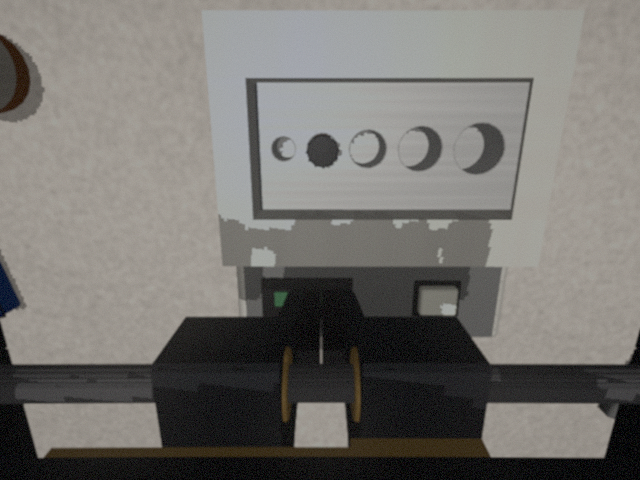

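Vial seated in bore17 (322,150): top at 0.1205 m, centred on the bore. START key at (438,300) measures 22x28 mm at (0.5146, 0.0236). Now press it.

Converted, 0.1145 m / 0.5 = 0.229, 0.092 m / 0.5 = 0.184.

>>> move_arm --commands '[-0.03,0.04,0.02,0,0,0,0,-0.06,0.1,0.06,0,0,0,0,-0.09,0.15,0.11,0,0,0,0,-0.102,0.174,0.15,0,0,0,0,-0.102,0.174,0.184,0,0,0,0,-0.102,0.174,0.2,0,0,0,0,-0.102,0.174,0.212,0,0,0,0,-0.102,0.174,0.218,0,0,0,0,-0.102,0.174,0.222,0,0,0,0,-0.102,0.174,0.225,0,0,0,0,-0.102,0.174,0.228,0,0,0,0,-0.102,0.174,0.229,0,0,0,0,-0.102,0.174,0.229,0,0,0,0]'

```text
time_s: 18.4
tool_pos: [0.5136, 0.0243, 0.0874]
eef_rot: [0.998, 0.069, 0.001, -0.0]
contact_force: [-3.3, 3.7, 12.1]
opening: 0.005
grasp_force: 6.1
```

```bash
python3 r.py
```

```text
[ 0.5136  0.0243  0.0873 -3.4946  3.2693 12.2912  0.652   0.6701 -0.0005] 18.55 0.009545938842215404
```

12 N up means the key is fully down. Lift away and check.

Converted, -0.13 m / 0.5 = -0.26, -0.005 m / 0.5 = -0.01.

>>> move_arm --commands '[0,0,-0.01,0,0,0,0,0,0,-0.03,0,0,0,0,0,0,-0.08,0,0,0,0,0,0,-0.16,0,0,0,0,-0.04,0,-0.24,0,0,0,0,-0.06,0,-0.26,0,0,0,0,-0.06,0,-0.26,0,0,0,0,-0.06,0,-0.26,0,0,0,0]'

```text
time_s: 19.6
tool_pos: [0.4832, 0.0193, 0.2153]
eef_rot: [0.998, 0.069, -0.001, 0.0]
contact_force: [0.3, 0.8, 1.2]
opening: 0.005
grasp_force: 0.0
```

```bash
python3 - <<'E'
from h import *
s=manip.read_state();ci,p,d=snap("wrist");cv2.imwrite("pics/fin2.png",p);w=world(ci,d)
m=(w[...,2]>.105)&(w[...,2]<.135)&(np.hypot(w[...,0]-.6155,w[...,1]-.1266)<.03);q=w[m]
print(s["contact_force"],len(q),np.median(q[:,2]),cv2.minEnclosingCircle(q[:,:2].astype(np.float32)))
m=(w[...,2]>.0635)&(w[...,2]<.072)&(np.hypot(w[...,0]-.515,w[...,1]-.02)<.03);print("key",np.median(w[m],0))
a=snap("scene")[1][180:360,100:420];cv2.imwrite("pics/fin3.png",np.vstack([cv2.resize(p,(400,300)),cv2.resize(a,(400,225))]))
E
```

```text
[0.29101243 0.83796244 1.20909171] 74 0.11129148289175354 ((0.6079995632171631, 0.12459686398506165), 0.005314645357429981)
key [0.51476541 0.02307663 0.06566286]
```

View pics/fin3.png

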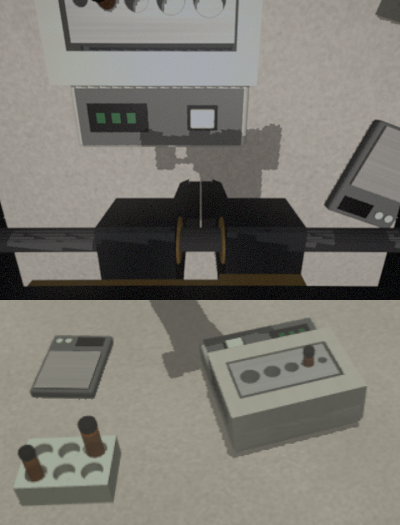

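The vial stands upright in the second-smallest bore, the key has sprung back up, the rack vials are untouched, and the arm is clear of everything.

```bash
python3 -c "
from rig import manip
print(manip.job_done())"
```

```text
the job is handed in; nothing more can be done
None
```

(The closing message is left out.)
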